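# Load a kiln shelf

### The job

Load the kiln shelf: stand the blue tumbler on the grey square cookie between the two kiln posts and lay the cream bridge slab flat across the tops of both posts so that it roofs the tumbler centrally, in line with the posts. Stand the terracotta pot, mouth up, in the middle of the white round cookie and set the white pot, which already lies mouth down, on top of it rim to rim with the rims matching all round. Leave the brown cookie empty and do not disturb the cone pack; finish with everything released and at rest.

Things in the scene. Friction and masses are not known exactly. Their poses are not given: they have to be found in the camera images.
- tumbler_center (a point): blue glazed open cup, plain cylinder 54 mm in diameter, 56 mm high, 4 mm wall, 130 g, standing mouth up on the table. The point is on its axis half-way up (28 mm above its foot); z is up along its axis.
- bridge_center (a point): loose cream flat rectangular slab, 180 x 60 x 12 mm, about 240 g, lying flat on the table. The point is its centre (6 mm above its underside); its x axis runs along the 180 mm length, y across the 60 mm width, z up.
- terracotta_pot_center (a point): orange-red flower pot standing mouth up, 60 mm high, about 140 g: body 46 mm in diameter at the foot widening to 49 mm, with a thick rim collar 64 mm in diameter over the top 14 mm (46 to 60 mm above the foot). The flat rim is 11 mm wide, the mouth 42 mm. The point is on its axis half-way up (30 mm above its foot); z is up along its axis.
- white_pot_center (a point): white pot of the same shape and size, standing upside down (mouth down): the 64 mm collar is its lowest 14 mm, above it the body narrows from 49 to 46 mm in diameter up to its flat foot, 60 mm above the table, with a small dark drain hole. The point is on its axis half-way up (30 mm above its rim); z points up, as it stands upside down at the start.
- cookie_grey: grey square tile 66 x 66 x 6 mm, fixed on the kiln shelf between the two posts. Origin: centre of its underside, on the kiln shelf's top, which is 15 mm above the table; its top is 6 mm above the origin. Its x axis runs along the line through the two posts, which stand 70 mm either side of its centre; z up.
- post_near: cream square kiln post 36 x 36 mm, 75 mm high, fixed on the kiln shelf 70 mm from the grey cookie's centre, on the robot's side of it. Origin: centre of its underside (15 mm above the table).
- post_far: the same kind of post, 70 mm beyond the grey cookie's centre on the side away from the robot. Origin: centre of its underside (15 mm above the table).
- cookie_white: white round disc 84 mm in diameter, 6 mm thick, fixed on the kiln shelf; target for the terracotta pot. Origin: centre of its underside (15 mm above the table), top 6 mm higher.
- cookie_brown: dark brown round disc 84 mm in diameter, 6 mm thick, fixed on the kiln shelf; stays empty. Origin: centre of its underside (15 mm above the table), top 6 mm higher.
- cone_pack_base (a point): cone pack, a bystander to leave alone: brown clay bar 22 x 64 x 14 mm with three small thin cones standing on it, 55 mm high in all, on the table in front of the kiln shelf. The point is the middle of the bar, 7 mm above the table.
There are look-alikes about, which are no part of the job. Of the things that look like the part that bears tumbler_center, take the one that is farthest to the robot's left at the start.

How it is judged:
At the end, for the whole second after the job is handed in: Tumbler upright on the grey cookie (14 mm); bridge flat on both posts, centred over the grey cookie (14 mm) and in line with the posts (0.17 rad); terracotta pot mouth up on the white cookie (14 mm); white pot mouth down on it, rim on rim (10 mm); all released, at rest (horizontal distance between each of tumbler_center, bridge_center and cookie_grey below 0.014 m and z of tumbler_center in the frame of cookie_grey below 0.039 m and angle between each of tumbler_center, terracotta_pot_center, white_pot_center's own z axis and vertical below 0.1 rad and z of bridge_center in the frame of cookie_grey between 0.077 and 0.085 m and angle between bridge_center's own z axis and vertical below 0.06 rad and angle between the x axis of bridge_center and the x axis of cookie_grey, either way round below 0.17 rad and horizontal distance between terracotta_pot_center and cookie_white below 0.014 m and z of terracotta_pot_center in the frame of cookie_white below 0.041 m and horizontal distance between white_pot_center and terracotta_pot_center below 0.01 m and z of white_pot_center in the frame of cookie_white between 0.091 and 0.101 m and linear speed of each of tumbler, bridge, terracotta_pot, white_pot below 0.02 m/s); the robot touches nothing.
It fails at once if the cone pack is pushed (more than 20 mm) or tipped over (distance of cone_pack_base from where it was at the start of the episode above 0.02 m or angle between cone_pack_base's own z axis and vertical above 0.5 rad).
It also fails if it takes over 112 s, if anything falls off the work surface, if the arm or the gripper's body presses on something with over 40 N, if the wrist force passes 120 N, or if a joint passes its speed limit or range.

### The arm

A 6-joint arm with a two-finger parallel gripper is mounted at the origin on the work surface. World frame = base frame: x ahead of the robot, y to its left, z up, the work surface at z = 0. Lengths are in m, angles in rad, forces in N, time in s.
With the tool pointing down it reaches from about 0.325 to 0.9 m from the base axis. Payload 6.1 kg.
Tool frame: the origin (TCP) lies midway between the tips of the shut fingers; the grasp point (between the pads) lies bot.pinch_z behind it (bot.pinch_z is the distance from the TCP to the grasp point, in m); y points along the fingers, z is the direction in which the jaws open and shut, and the axes are right-handed (so a half turn about y gives the same grasp; the last joint's range is limited). The gripper opens to 85 mm and grips with 20 to 120 N. Pads are 22 mm wide; open, the fingers measure 114 mm over their backs; the gripper's body (76 mm by 85 mm) begins 54 mm behind the grasp point. The pads swing forward as they close: fully open they stand 13 mm farther back than shut.
Start: joints at [1.143, 0.22, 1.526, -0, 1.395, -0.126], TCP at [0.186, 0.597, 0.231] pointing down, gripper open.
Joint ranges: [-2.98, 2.98], [-0.91, 2.08], [0.09, 2.57], [-1.24, 4.39], [0.2, 2.65], [-2.68, 2.68]. Speed limits (rad/s): [2.57, 2.57, 3.01, 3.14, 3.14, 3.14].

### API

Orientations are given as a unit quaternion [x, y, z, w].
In Python, from plant import telemetry, eyes, order, bot gives the robot as it stands.
- The arm moves only by the tool step_arm, never from a script. Its argument "plan" is a list that holds one entry, the list of rows, each a list of 6 numbers: the shift along the tool's x, y, z in cm, then the turn, a rotation vector about the tool's x, y, z in degrees. A call has 1 to 12 rows; each row is the pose to reach, as a shift and turn from the pose commanded when the call began, along the tool's axes at that moment; what a row does not reach only later rows make up. A row lasts 1/8 s, in which the tool goes at most 62.5 mm and 10.7 degrees, less where a joint would pass 70% of its speed; a pose out of reach is approached as far as the arm can. A call with a gripper value outside its range is refused whole. "fingers" is the finger opening in cm, from 0 to 8.54, set as the call begins (left out, the last holds). The fingers move at their own pace and stop on an object; "grip_force" is the grip in N (left out, the last holds). Time passes only in rows, so rows that repeat a pose let the fingers close. It gives the time, the measured TCP pose, the force and the opening at its end, in the units of the state.
- telemetry.observe(): the state, without advancing time (a new reading comes with each control period).
- eyes.snapshot(name): name is "side" or "top"; returns the picture (400x640x3 uint8, red, green, blue); there is no depth.
- eyes.camera_model(name): a dict with "fx", "fy", "cx", "cy" (pixels), "D" ([k1, k2, p1, p2, k3] as OpenCV has them; the pictures are not rectified), "R" (3x3) and "t" (3): a world point X has camera coordinates R X + t. Camera axes: x right, y down, z forward; pixel columns grow to the right and rows downward; lengths in m; the calibration is good to about 2 mm. A picture is of the moment at which its call begins. camera_model takes no time and is no camera call.
- order.finish_job(): hands the job in, once; it reports no verdict.
The state is a dict: "time_s": time; "joint_positions": joint angles; "qvel": joint speeds; "joint_efforts": joint torques, N m; "tool_pos": TCP position; "orientation": TCP orientation; "contact_force": force on the tool from outside, world axes, zero at the start; "wrist_torque": the same for the moment, N m; "finger_gap": finger opening in m.
Only numpy, scipy, OpenCV 4.12 (cv2) and the standard library are available. Lean on these libraries where they do the work, as an engineer would, in place of code of your own. Each camera call takes 0.05 s, during which the arm holds its last target. There are 200 camera calls.

## Working session

There is one attempt and no reset: what is moved stays moved. The work goes in short steps, Python scripts to look and compute and a tool call to move; the robot and the scene stay as the last step left them, time stands still between calls to the robot, and variables do not carry over. Pictures are saved under pics/ and viewed, about 12 in all and at most 16, crops included, and the job is handed in when it is done.

Besides the shell and the picture viewer there is one more tool, called as name(argument=value, ...) on one line, values as JSON. step_arm: Moves the arm, as the interface text tells. Its arguments: {"type":"object","properties":{"plan":{"type":"array","items":{"type":"array","items":{"type":"array","items":{"type":"number"}}}},"fingers":{"type":"number"},"grip_force":{"type":"number"}},"required":["plan"]}

```bash
mkdir -p pics; ls; python3 - <<'E'
from plant import telemetry, eyes, order, bot
import cv2
s=telemetry.observe();print(s['time_s'],s['tool_pos'],s['orientation'],s['finger_gap'],bot.pinch_z,[a for a in dir(bot) if a[0]!='_'])
for n in('top','side'):
    im=eyes.snapshot(n);cv2.imwrite(f'pics/{n}0.png',cv2.resize(im[:,:,::-1],None,fx=1.25,fy=1.25,interpolation=cv2.INTER_CUBIC));m=eyes.camera_model(n);print(n,m)
    import numpy as np;print(-m['R'].T@m['t'] if hasattr(m['R'],'T') else -np.array(m['R']).T@np.array(m['t']))
E
```

```text
pics
0.0 [0.18552269 0.59617827 0.23019362] [ 0.69973644 -0.10649431  0.10611376 -0.69840371] 0.08519956356959749 0.0187 ['PlanningError', 'pinch_z']
top {'fx': 462.34546384965665, 'fy': 462.34546384965665, 'cx': 317.67849724005634, 'cy': 198.6287770452654, 'D': array([-0.06988235,  0.        ,  0.        ,  0.        ,  0.        ]), 'R': array([[ 0.02049724, -0.9995335 ,  0.02264152],
       [-0.99152562, -0.02322836, -0.12781779],
       [ 0.12828409, -0.01982974, -0.99153919]]), 't': array([-0.03435755,  0.54861441,  1.00467553])}
[ 0.41578559 -0.00167566  1.06707576]
side {'fx': 487.37882713139436, 'fy': 487.37882713139436, 'cx': 320.29398418302935, 'cy': 205.74645036973087, 'D': array([-0.01568452,  0.        ,  0.        ,  0.        ,  0.        ]), 'R': array([[ 0.73472627, -0.67836121,  0.00183615],
       [-0.33581874, -0.36607106, -0.86788119],
       [ 0.58940909,  0.63703849, -0.49676843]]), 't': array([-0.37767961,  0.20808311,  0.81565172])}
[-0.13338321 -0.69963154  0.58647492]
```

View pics/top0.png

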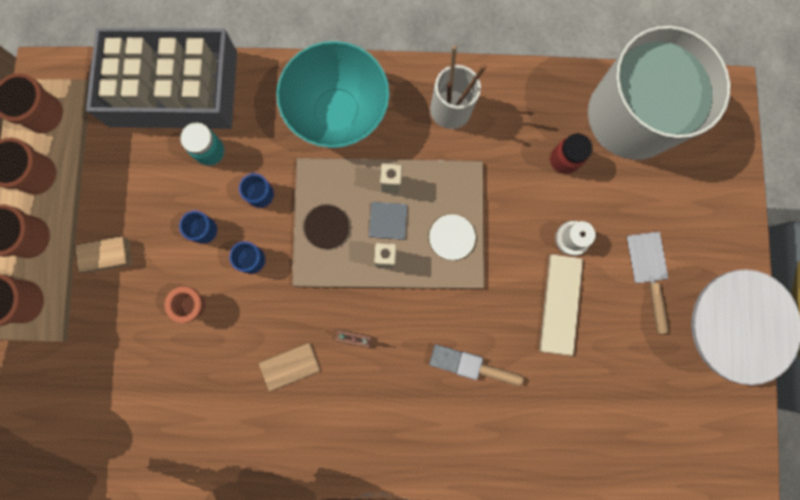

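View pics/side0.png

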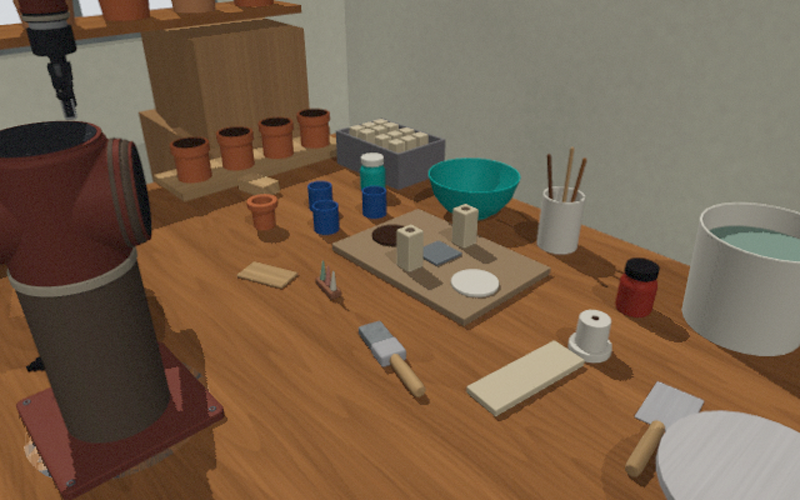

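The top view shows the tumblers at (197,227), (256,190) and (246,257). The leftmost, at (197,227), is the target. The terracotta pot is at (183,305), the white pot at (577,237), the bridge at (562,305), the posts at (391,174) and (385,254), the white cookie at (452,237) and the cone pack at (355,338). Next I'll enlarge these.

```bash
cat > h.py <<'E'
import cv2, numpy as np
from plant import telemetry, eyes, order, bot
from scipy.spatial.transform import Rotation as Ro
def crop(n,x0,y0,x1,y1,k,im=None):
    im=eyes.snapshot(n)[:,:,::-1] if im is None else im
    c=cv2.resize(im[y0:y1,x0:x1],None,fx=k,fy=k,interpolation=cv2.INTER_CUBIC)
    for x in range((x0+9)//10*10,x1,10):
        cv2.line(c,(int((x-x0+.5)*k),0),(int((x-x0+.5)*k),5 if x%50 else 14),(0,255,255),1)
        if x%20==0: cv2.putText(c,str(x),(int((x-x0+.5)*k)-10,24),0,.35,(0,255,255),1)
    for y in range((y0+9)//10*10,y1,10):
        cv2.line(c,(0,int((y-y0+.5)*k)),(6,int((y-y0+.5)*k)),(0,255,255),1)
        if y%20==0: cv2.putText(c,str(y),(8,int((y-y0+.5)*k)+4),0,.35,(0,255,255),1)
    return c
def w(n,u,v,z):
    m=eyes.camera_model(n);K=np.array([[m['fx'],0,m['cx']],[0,m['fy'],m['cy']],[0,0,1]])
    p=cv2.undistortPoints(np.array([[[u,v]]],float),K,m['D'])[0,0]
    R=np.array(m['R']);d=R.T@[p[0],p[1],1];c=-R.T@np.array(m['t'])
    return (c+d*(z-c[2])/d[2]).round(4)
def px(n,X):
    m=eyes.camera_model(n);K=np.array([[m['fx'],0,m['cx']],[0,m['fy'],m['cy']],[0,0,1]])
    X=np.atleast_2d(np.array(X,float))
    return cv2.projectPoints(X,cv2.Rodrigues(np.array(m['R']))[0],np.array(m['t']),K,m['D'])[0][:,0]
def rel(p,yaw=None):
    """tool-frame shift (cm) to world TCP p, and rotation vector deg to tool pointing down, jaw(z) axis at world angle yaw"""
    s=telemetry.observe();R=Ro.from_quat(s['orientation']).as_matrix()
    d=R.T@(np.array(p)-s['tool_pos'])*100
    r=np.zeros(3)
    if yaw is not None:
        best=None
        for q in(yaw,yaw+np.pi):
            z=np.array([np.cos(q),np.sin(q),0]);y=np.array([0,0,-1.]);T=np.c_[np.cross(y,z),y,z]
            rv=np.degrees(Ro.from_matrix(R.T@T).as_rotvec())
            if best is None or np.linalg.norm(rv)<np.linalg.norm(best):best=rv
        r=best
    return d.round(2),r.round(2)
E
python3 - <<'E'
from h import *
im=eyes.snapshot('top')[:,:,::-1].copy();cv2.imwrite('top_raw.png',im)
cv2.imwrite('pics/c1.png',crop('top',125,140,230,265,4.7,im))
cv2.imwrite('pics/c2.png',crop('top',225,120,390,240,4.8,im))
cv2.imwrite('pics/c3.png',crop('top',420,165,485,290,4.7,im))
s=telemetry.observe();print(s['time_s'],Ro.from_quat(s['orientation']).as_matrix().round(3))
E
```

```text
0.15 [[ 0.955 -0.001  0.297]
 [-0.297 -0.001  0.955]
 [-0.    -1.    -0.001]]
```

View pics/c1.png

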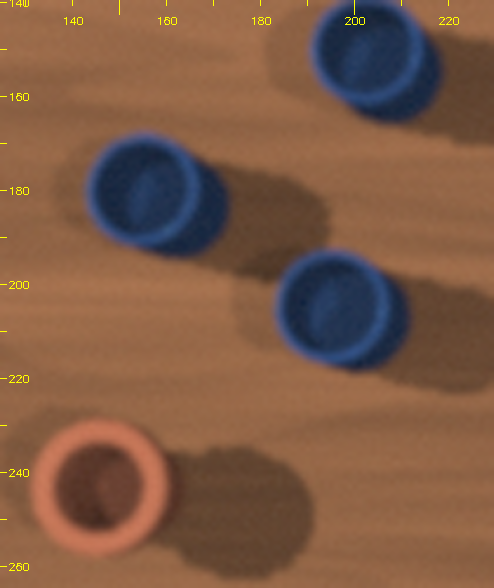

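View pics/c2.png

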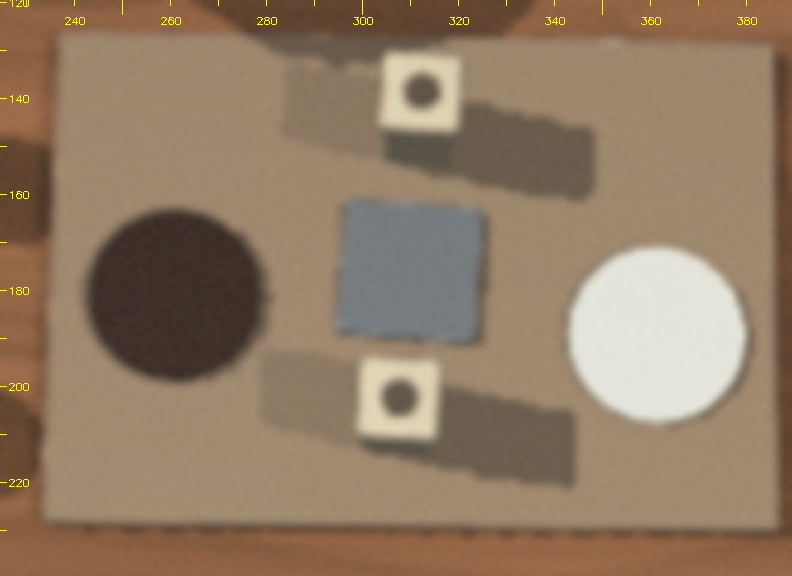

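View pics/c3.png

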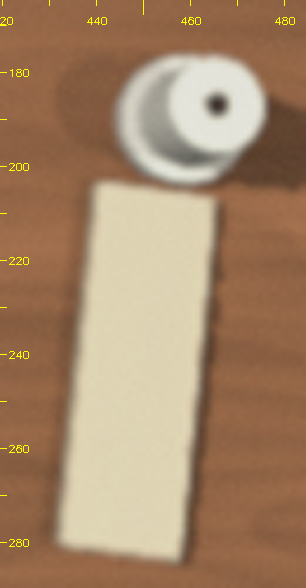

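```bash
python3 - <<'E'
from h import *
P={'tum':(155.1,179.9,.056),'pot':(145.6,243.3,.06),'grey':(310.2,176,.021),'pf':(312.2,138.9,.09),'pn':(307.6,202.6,.09),'wc':(361.5,189.3,.021),'wp':(465.8,186.7,.06)}
W={k:w('top',*v) for k,v in P.items()}
for c in [(95,180),(218,197),(184,562),(57,545)]:
    u,v=420+c[0]/4.7-.5,165+c[1]/4.7-.5; W['b%d'%c[0]]=w('top',u,v,.012)
for k,v in W.items(): print(k,v,px('side',v).round(1))
b=[W[k] for k in('b95','b218','b184','b57')];print('bc',np.mean(b,0)); d=(b[0]+b[1]-b[2]-b[3])/2;print(np.linalg.norm(d),np.degrees(np.arctan2(d[1],d[0])))
d=W['pf']-W['pn'];print(np.linalg.norm(d),np.degrees(np.arctan2(d[1],d[0])),(W['pf']+W['pn'])/2)
im=eyes.snapshot('side')[:,:,::-1].copy()
a=[crop('side',190,130,320,200,6,im),crop('side',265,150,410,250,5.4,im),crop('side',365,240,500,335,5.8,im)]
for k in W:
  pass
def mark(i,x0,y0,k):
    for v in W.values():
        q=px('side',v)[0]; cv2.drawMarker(a[i],(int((q[0]-x0+.5)*k),int((q[1]-y0+.5)*k)),(0,0,255),0,10,1)
mark(0,190,130,6);mark(1,265,150,5.4);mark(2,365,240,5.8)
H=[cv2.resize(x,(400,int(x.shape[0]*400/x.shape[1]))) for x in a]
c=np.vstack(H[:2]);r=H[2];r=np.vstack([r,np.zeros((c.shape[0]-r.shape[0],400,3),np.uint8)])
cv2.imwrite('pics/s1.png',np.hstack([c,r]))
E
```

```text
tum [0.58   0.3397 0.056 ] [[254.5 148. ]]
pot [0.4394 0.3503 0.06  ] [[208.  159.7]]
grey [ 0.6031 -0.0044  0.021 ] [[349.1 201.1]]
pf [ 0.6725 -0.0067  0.09  ] [[371.  166.6]]
pn [5.332e-01 1.000e-04 9.000e-02] [[326.7 183.7]]
wc [ 0.5751 -0.1227  0.021 ] [[378.9 224.8]]
wp [ 0.5807 -0.3526  0.06  ] [[475.5 254.3]]
b95 [ 0.5492 -0.3066  0.012 ] [[441.6 270.9]]
b218 [ 0.5421 -0.3685  0.012 ] [[467.5 287.6]]
b184 [ 0.3631 -0.3487  0.012 ] [[396.6 329.2]]
b57 [ 0.3705 -0.2861  0.012 ] [[371.3 308.2]]
bc [ 0.456225 -0.327475  0.012   ]
0.17998151293952386 -6.428079423194311
0.13946587396205565 -2.794703999959813 [ 0.60285 -0.0033   0.09   ]
```

View pics/s1.png

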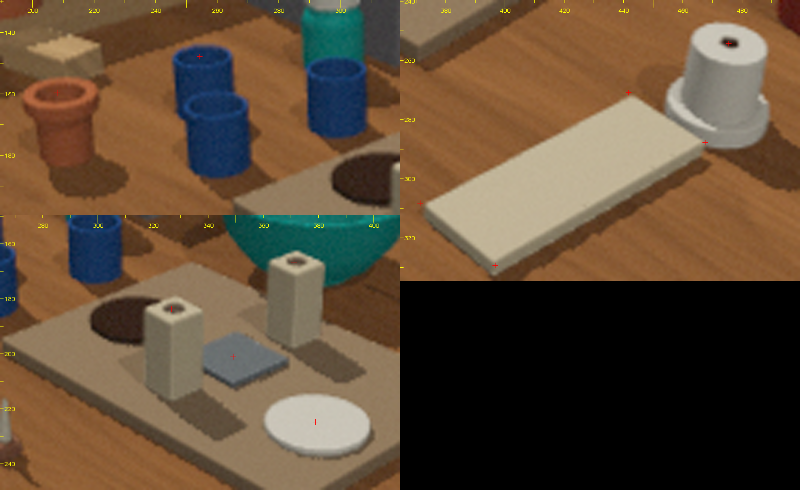

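The side view agrees: the projected points land on the features to within about 1 px. The bridge corners, rims, post holes and cookies all match. I'll start with the terracotta pot.

```bash
python3 - <<'E'
from h import *
print(rel([.4394,.3503,.15],np.pi/2))
E
```

```text
(array([ 31.55,   8.07, -15.94]), array([  0.07, -17.29,  -0.02]))
```

step_arm(plan=[[[5,0,-3,0,-4,0],[10,0,-6,0,-8,0],[15,2,-8,0,-12,0],[20,4,-10,0,-16,0],[25,6,-13,0,-17.3,0],[29,8,-15,0,-17.3,0],[31.5,8.05,-15.95,0,-17.3,0],[31.5,8.05,-15.95,0,-17.3,0],[31.5,8.05,-15.95,0,-17.3,0],[31.5,8.05,-15.95,0,-17.3,0]]], fingers=8.54, grip_force=30)

```text
time_s: 1.45
tool_pos: [0.4384, 0.3517, 0.151]
orientation: [-0.707, -0.001, 0.001, 0.707]
contact_force: [1.0, 0.1, -0.1]
finger_gap: 0.0854
```

```bash
python3 - <<'E'
from h import *
print(rel([.4394,.3503,.012],np.pi/2))
im=eyes.snapshot('top')[:,:,::-1].copy();im2=eyes.snapshot('side')[:,:,::-1].copy()
cv2.imwrite('pics/p1.png',np.hstack([crop('top',100,180,230,310,3,im),crop('side',150,70,280,200,3,im2)]))
E
```

```text
(array([ 0.1 , 13.9 , -0.15]), array([-0.02,  0.09,  0.01]))
```

View pics/p1.png

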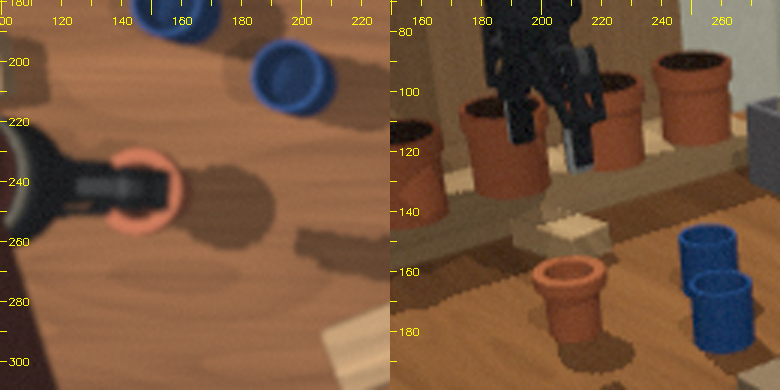

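The open gripper hangs about centred over the pot, with the fingertips on either side of it. Next I descend and grasp.

step_arm(plan=[[[0.1,4,-0.1,0,0,0],[0.1,8,-0.1,0,0,0],[0.1,11,-0.1,0,0,0],[0.1,13,-0.1,0,0,0],[0.1,14.2,-0.1,0,0,0],[0.1,14.2,-0.1,0,0,0],[0.1,14.2,-0.1,0,0,0]]])

```text
time_s: 2.42
tool_pos: [0.441, 0.3504, 0.01]
orientation: [-0.707, -0.001, -0.001, 0.707]
contact_force: [0.8, 0.4, 0.0]
finger_gap: 0.0852
```

step_arm(plan=[[[0,0,0,0,0,0],[0,0,0,0,0,0],[0,0,0,0,0,0],[0,0,0,0,0,0],[0,0,0,0,0,0],[0,0,0,0,0,0],[0,0,0,0,0,0],[0,0,0,0,0,0]]], fingers=3.5, grip_force=30)

```text
time_s: 3.42
tool_pos: [0.441, 0.3505, 0.0103]
orientation: [-0.707, -0.001, -0.001, 0.708]
contact_force: [-1.3, 0.2, 5.6]
finger_gap: 0.0644
```

The gap is 64 mm, so the tops of the pads caught the collar. I'll reopen and grip the collar squarely, higher up.

step_arm(plan=[[[0,0,0,0,0,0],[0,0,0,0,0,0],[0,0,0,0,0,0],[0,0,0,0,0,0],[0,-1,0,0,0,0],[0,-1.8,0,0,0,0],[0,-1.8,0,0,0,0],[0,-1.8,0,0,0,0]]], fingers=8.54)

```text
time_s: 4.42
tool_pos: [0.4402, 0.3498, 0.027]
orientation: [-0.707, -0.0, -0.0, 0.707]
contact_force: [-0.2, -1.0, -1.5]
finger_gap: 0.0854
```

step_arm(plan=[[[0,0,0,0,0,0],[0,0,0,0,0,0],[0,0,0,0,0,0],[0,0,0,0,0,0],[0,0,0,0,0,0],[0,0,0,0,0,0],[0,0,0,0,0,0],[0,0,0,0,0,0]]], fingers=5.5, grip_force=40)

```text
time_s: 5.42
tool_pos: [0.4402, 0.3499, 0.027]
orientation: [-0.707, -0.0, 0.0, 0.707]
contact_force: [-2.0, 0.3, 5.4]
finger_gap: 0.0636
```

step_arm(plan=[[[0,-0.5,0,0,0,0],[0,-2,0,0,0,0],[0,-4,0,0,0,0],[0,-7,0,0,0,0],[0,-10,0,0,0,0],[0,-12,0,0,0,0],[0,-12,0,0,0,0],[0,-12,0,0,0,0]]])

```text
time_s: 6.42
tool_pos: [0.4398, 0.3496, 0.1466]
orientation: [0.707, -0.0, -0.0, -0.707]
contact_force: [-0.4, 0.4, -1.8]
finger_gap: 0.0638
```

```bash
python3 - <<'E'
from h import *
s=telemetry.observe();print(s['finger_gap'],s['contact_force'],rel([.5751,-.1227,.19],np.pi/2))
im=eyes.snapshot('top')[:,:,::-1].copy();im2=eyes.snapshot('side')[:,:,::-1].copy()
cv2.imwrite('pics/p2.png',np.hstack([crop('top',100,180,230,310,3,im),crop('side',150,70,280,200,3,im2)]))
E
```

```text
0.06383567101771406 [-0.39032822  0.39731767 -1.82861406] (array([ 13.52,  -4.34, -47.24]), array([ 0.01,  0.01, -0.02]))
```

View pics/p2.png

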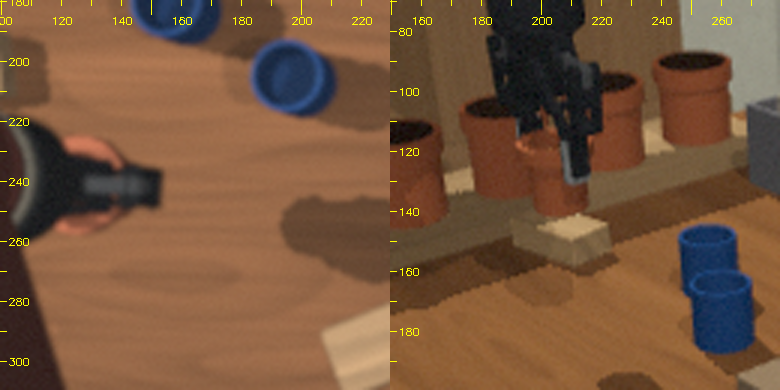

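The pot is held upright. Carrying it to the white cookie.

step_arm(plan=[[[0.5,-1.5,-2,0,0,0],[1.5,-3,-6,0,0,0],[3,-4.3,-11,0,0,0],[4.5,-4.3,-16,0,0,0],[6,-4.3,-21,0,0,0],[7.5,-4.3,-26,0,0,0],[9,-4.3,-31,0,0,0],[10.5,-4.3,-36,0,0,0],[12,-4.3,-41,0,0,0],[13,-4.3,-45,0,0,0],[13.5,-4.3,-47,0,0,0],[13.5,-4.3,-47.2,0,0,0]]])

```text
time_s: 8.02
tool_pos: [0.5749, -0.1235, 0.1898]
orientation: [-0.707, 0.001, -0.001, 0.707]
contact_force: [0.1, -0.3, -1.5]
finger_gap: 0.0634
```

step_arm(plan=[[[0,0,0,0,0,0],[0,0,0,0,0,0],[0,0,0,0,0,0]]])

```text
time_s: 8.4
tool_pos: [0.5752, -0.1211, 0.1899]
orientation: [-0.707, -0.001, 0.001, 0.707]
contact_force: [0.5, 0.6, -0.6]
finger_gap: 0.0634
```

```bash
python3 - <<'E'
from h import *
print(rel([.5751,-.1227,.049],np.pi/2))
E
```

```text
(array([-1.000e-02,  1.409e+01, -1.700e-01]), array([-0.01,  0.09,  0.  ]))
```

step_arm(plan=[[[0,4,-0.1,0,0,0],[0,8,-0.1,0,0,0],[0,11,-0.1,0,0,0],[0,13,-0.1,0,0,0],[0,13.6,-0.1,0,0,0],[0,13.9,-0.1,0,0,0],[0,14.1,-0.1,0,0,0],[0,14.2,-0.1,0,0,0],[0,14.2,-0.1,0,0,0]]])

```text
time_s: 9.52
tool_pos: [0.5755, -0.1233, 0.0483]
orientation: [0.707, 0.0, 0.0, -0.707]
contact_force: [-0.2, -0.1, -1.7]
finger_gap: 0.0636
```

step_arm(plan=[[[0,0.1,0,0,0,0],[0,0.15,0,0,0,0],[0,0.15,0,0,0,0]]])

```text
time_s: 9.9
tool_pos: [0.5756, -0.1233, 0.048]
orientation: [0.707, 0.0, 0.0, -0.707]
contact_force: [-4.8, 1.6, 9.5]
finger_gap: 0.0634
```

step_arm(plan=[[[0,0,0,0,0,0],[0,0,0,0,0,0],[0,0,0,0,0,0],[0,0,0,0,0,0],[0,0,0,0,0,0],[0,0,0,0,0,0]]], fingers=8.54)

```text
time_s: 10.65
tool_pos: [0.5752, -0.1232, 0.0462]
orientation: [0.707, 0.0, -0.0, -0.707]
contact_force: [-0.7, 0.3, -0.4]
finger_gap: 0.0856
```

step_arm(plan=[[[0,-3,0,0,0,0],[0,-6,0,0,0,0],[0,-10,0,0,0,0],[0,-14,0,0,0,0],[0,-17,0,0,0,0],[0,-17,0,0,0,0],[0,-17,0,0,0,0]]])

```text
time_s: 11.52
tool_pos: [0.5747, -0.123, 0.2152]
orientation: [-0.707, 0.0, 0.001, 0.707]
contact_force: [0.8, 0.3, -1.3]
finger_gap: 0.0856
```

```bash
python3 - <<'E'
from h import *
print(rel([.5807,-.3526,.20],np.pi/2))
E
```

```text
(array([  0.6 ,   1.51, -22.96]), array([-0.03,  0.01, -0.07]))
```

Next I go over the white pot, while the arm's clear view lets me check where the terracotta pot stands.

step_arm(plan=[[[0.2,0,-5,0,0,0],[0.3,0,-11,0,0,0],[0.5,0,-17,0,0,0],[0.6,1,-21,0,0,0],[0.6,1.5,-23,0,0,0],[0.6,1.5,-23,0,0,0],[0.6,1.5,-23,0,0,0],[0.6,1.5,-23,0,0,0]]])

```text
time_s: 12.52
tool_pos: [0.5818, -0.3515, 0.2019]
orientation: [0.707, 0.001, -0.001, -0.707]
contact_force: [0.8, 0.3, -0.0]
finger_gap: 0.0856
```

```bash
python3 - <<'E'
from h import *
print(rel([.5807,-.3526,.022],np.pi/2))
im=eyes.snapshot('top')[:,:,::-1].copy();im2=eyes.snapshot('side')[:,:,::-1].copy()
cv2.imwrite('pics/p3.png',np.hstack([crop('top',320,130,480,250,2.5,im),crop('side',340,150,500,270,2.5,im2)]))
cv2.imwrite('pics/p3.png',np.hstack([crop('top',325,140,405,240,4.8,im),crop('side',340,150,500,310,3,im2)[:480,:]]))
E
```

```text
(array([-0.12, 17.99, -0.1 ]), array([0.01, 0.12, 0.03]))
```

View pics/p3.png

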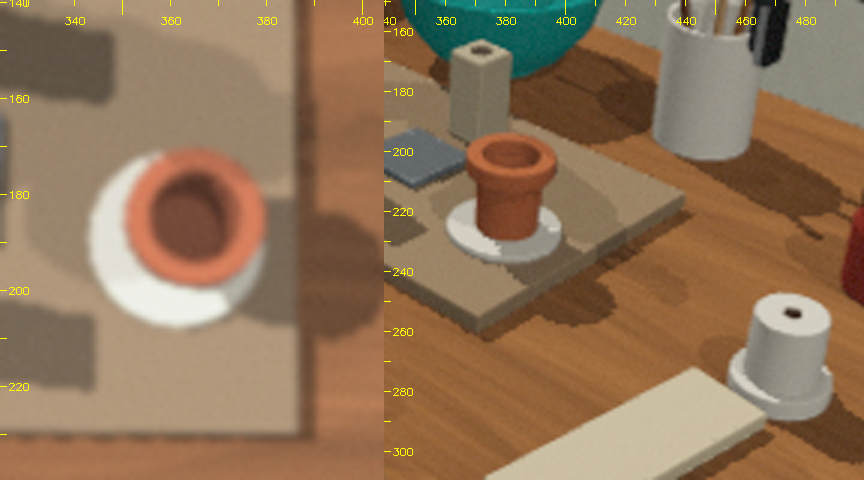

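```bash
python3 - <<'E'
from h import *
q=w('top',365.4,184.8,.081);print(q,px('side',q), telemetry.observe()['tool_pos'])
E
```

```text
[ 0.576  -0.1241  0.081 ] [[381.37715383 200.94025625]] [ 0.58179285 -0.35198818  0.20202238]
```

step_arm(plan=[[[-0.1,4,-0.1,0,0,0],[-0.1,9,-0.1,0,0,0],[-0.1,14,-0.1,0,0,0],[-0.1,17,-0.1,0,0,0],[-0.1,18.0,-0.1,0,0,0],[-0.1,18.0,-0.1,0,0,0],[-0.1,18.0,-0.1,0,0,0]]])

```text
time_s: 13.5
tool_pos: [0.5817, -0.3551, 0.0237]
orientation: [0.708, 0.001, 0.001, -0.706]
contact_force: [0.4, -0.9, 0.1]
finger_gap: 0.0855
```

step_arm(plan=[[[0,0,0,0,0,0],[0,0,0,0,0,0],[0,0,0,0,0,0],[0,0,0,0,0,0],[0,0,0,0,0,0],[0,0,0,0,0,0],[0,0,0,0,0,0],[0,0,0,0,0,0]]], fingers=4.0, grip_force=40)

```text
time_s: 14.5
tool_pos: [0.5815, -0.3549, 0.0235]
orientation: [0.708, 0.001, 0.001, -0.706]
contact_force: [0.7, 1.7, 5.5]
finger_gap: 0.0628
```

step_arm(plan=[[[0,-0.5,0,0,0,0],[0,-2,0,0,0,0],[0,-5,0,0,0,0],[0,-9,0,0,0,0],[0,-13,0,0,0,0],[0,-15,0,0,0,0],[0,-15,0,0,0,0],[0,-15,0,0,0,0]]])

```text
time_s: 15.5
tool_pos: [0.5793, -0.3534, 0.1692]
orientation: [-0.706, 0.001, 0.001, 0.708]
contact_force: [-0.7, 0.2, -1.8]
finger_gap: 0.0625
```

```bash
python3 - <<'E'
from h import *
s=telemetry.observe();print(s['finger_gap'],s['contact_force'],s['wrist_torque'])
im=eyes.snapshot('top')[:,:,::-1].copy();im2=eyes.snapshot('side')[:,:,::-1].copy()
cv2.imwrite('pics/p4.png',np.hstack([crop('top',420,150,520,250,3.9,im),crop('side',430,160,530,260,3.9,im2)]))
E
```

```text
0.06251262257134098 [-0.68765403  0.22108244 -1.82171048] [-0.00776201 -0.01800542 -0.00188107]
```

View pics/p4.png

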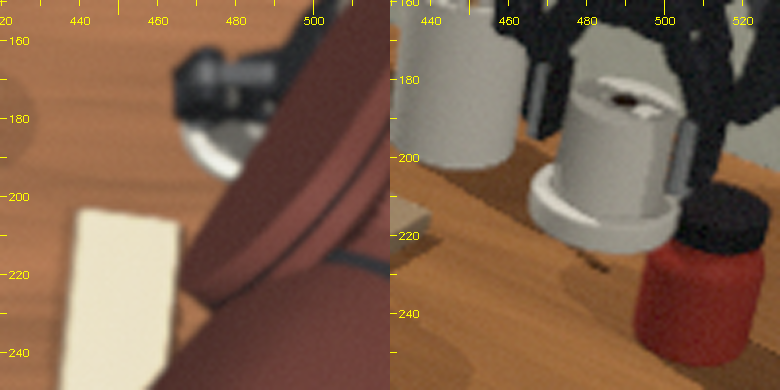

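```bash
python3 - <<'E'
from h import *
x,y=.5793,-.3534
for n,g in(('62',.03125),('48',.024)):
  for sgn in(1,-1):
    print(n,sgn,px('side',[[x+dx,y+sgn*g,z] for z in(.169,.176,.20) for dx in(-.011,.011)]).round(0).tolist())
t=np.linspace(0,2*np.pi,60)
for r,z in((.032,.1457),(.032,.1597),(.0245,.1597),(.023,.2057)):
    q=px('side',np.c_[x+r*np.cos(t),y+r*np.sin(t),0*t+z]);print(r,z,q.min(0).round(1),q.max(0).round(1),q[q[:,0].argmin()].round(1),q[q[:,0].argmax()].round(1))
E
```

```text
62 1 [[466.0, 199.0], [473.0, 195.0], [467.0, 196.0], [474.0, 192.0], [469.0, 184.0], [476.0, 180.0]]
62 -1 [[499.0, 212.0], [505.0, 208.0], [499.0, 209.0], [506.0, 205.0], [502.0, 196.0], [509.0, 192.0]]
48 1 [[470.0, 201.0], [477.0, 197.0], [471.0, 197.0], [477.0, 193.0], [473.0, 185.0], [480.0, 181.0]]
48 -1 [[495.0, 211.0], [501.0, 207.0], [495.0, 207.0], [502.0, 203.0], [498.0, 195.0], [505.0, 191.0]]
0.032 0.1457 [464.6 206.1] [502.2 224.7] [464.6 212.6] [502.2 218. ]
0.032 0.1597 [465.8 199.3] [503.7 217.7] [465.8 205.8] [503.7 211.1]
0.0245 0.1597 [470.2 201.4] [499.2 215.4] [470.2 206.4] [499.2 210.4]
0.023 0.2057 [475.2 178.8] [503.3 191.2] [475.2 183.2] [503.3 186.9]
```

By the projections, the pot hangs upright and rigidly in the grip. The finger gap really is 62 mm, so the pot seems to be held on a wider effective shape than the one drawn. The hold is steady, so I'll carry on.

step_arm(plan=[[[0,-1,2,0,0,0],[-0.1,-2,6,0,0,0],[-0.2,-2,11,0,0,0],[-0.3,-2,16,0,0,0],[-0.3,-2,20,0,0,0],[-0.3,-2,22.5,0,0,0],[-0.3,-2,23,0,0,0],[-0.3,-2,23,0,0,0],[-0.3,-2,23,0,0,0],[-0.3,-2,23,0,0,0]]])

```text
time_s: 16.85
tool_pos: [0.5771, -0.1251, 0.1912]
orientation: [0.707, -0.0, 0.0, -0.707]
contact_force: [0.2, 0.4, -0.9]
finger_gap: 0.0626
```

```bash
python3 - <<'E'
from h import *
print(rel([.576,-.1237,.1055],np.pi/2))
E
```

```text
(array([-0.11,  8.57,  0.14]), array([ 0.01, -0.06, -0.01]))
```

step_arm(plan=[[[-0.1,3,0.1,0,0,0],[-0.1,6,0.1,0,0,0],[-0.1,7.5,0.1,0,0,0],[-0.1,8.2,0.1,0,0,0],[-0.1,8.5,0.1,0,0,0],[-0.1,8.5,0.1,0,0,0]]])

```text
time_s: 17.6
tool_pos: [0.5768, -0.1234, 0.1071]
orientation: [0.707, 0.0, 0.0, -0.707]
contact_force: [0.8, -0.1, -1.9]
finger_gap: 0.0621
```

step_arm(plan=[[[0,0.05,0,0,0,0],[0,0.1,0,0,0,0],[0,0.1,0,0,0,0]]])

```text
time_s: 17.98
tool_pos: [0.5763, -0.1232, 0.1055]
orientation: [0.707, 0.0, 0.0, -0.707]
contact_force: [0.0, 0.1, -0.8]
finger_gap: 0.0626
```

step_arm(plan=[[[0,0.05,0,0,0,0],[0,0.1,0,0,0,0],[0,0.1,0,0,0,0]]])

```text
time_s: 18.35
tool_pos: [0.5763, -0.1232, 0.1046]
orientation: [0.707, 0.0, -0.0, -0.707]
contact_force: [-1.4, 0.4, 1.3]
finger_gap: 0.0625
```

step_arm(plan=[[[0,0.05,0,0,0,0],[0,0.1,0,0,0,0],[0,0.1,0,0,0,0]]])

```text
time_s: 18.73
tool_pos: [0.5766, -0.1233, 0.1046]
orientation: [0.707, 0.0, 0.0, -0.707]
contact_force: [-3.5, 1.4, 7.2]
finger_gap: 0.0629
```

Contact felt. I'll release and rise.

step_arm(plan=[[[0,0,0,0,0,0],[0,0,0,0,0,0],[0,0,0,0,0,0],[0,0,0,0,0,0],[0,0,0,0,0,0],[0,0,0,0,0,0]]], fingers=8.54)

```text
time_s: 19.48
tool_pos: [0.5762, -0.1232, 0.1033]
orientation: [-0.707, -0.0, 0.0, 0.707]
contact_force: [-0.1, 0.6, -0.4]
finger_gap: 0.0851
```

step_arm(plan=[[[0,-3,0,0,0,0],[0,-6,0,0,0,0],[0,-10,0,0,0,0],[0,-11,4,0,0,0],[0,-11,9,0,0,0],[0,-11,15,0,0,0],[0,-11,21,0,0,0],[0,-11,27,0,0,0],[0,-11,33,0,0,0],[0.3,-11,39,0,0,0],[0.4,-10,44,0,0,0],[0.4,-10,46.3,0,0,0]]])

```text
time_s: 20.98
tool_pos: [0.5789, 0.3422, 0.202]
orientation: [0.707, 0.0, -0.002, -0.707]
contact_force: [-0.5, -0.1, 0.2]
finger_gap: 0.0853
```

step_arm(plan=[[[0,0,0,0,0,0],[0,0,0,0,0,0],[0,0,0,0,0,0]]])

```text
time_s: 21.35
tool_pos: [0.5807, 0.3383, 0.2038]
orientation: [0.707, -0.0, 0.001, -0.707]
contact_force: [-0.1, -1.6, 0.1]
finger_gap: 0.0856
```

```bash
python3 - <<'E'
from h import *
print(rel([.58,.3397,.020],np.pi/2))
im=eyes.snapshot('top')[:,:,::-1].copy();im2=eyes.snapshot('side')[:,:,::-1].copy()
cv2.imwrite('pics/p5.png',np.hstack([crop('top',325,140,405,240,4.8,im),crop('side',340,150,420,250,4.8,im2)]))
E
```

```text
(array([-0.08, 18.38,  0.15]), array([ 0.01, -0.1 ,  0.03]))
```

View pics/p5.png

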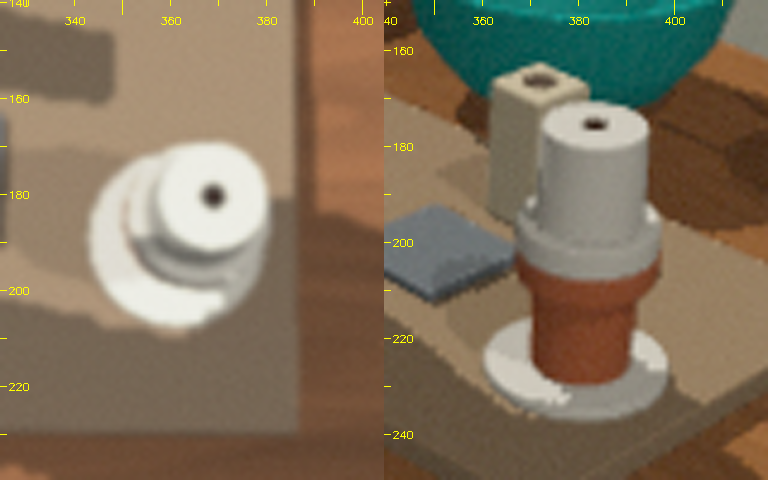

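The rims match: in the side crop the white collar spans 516–659 px and the terracotta collar 517–661 px. Now the tumbler.

step_arm(plan=[[[-0.1,4,0.1,0,0,0],[-0.1,9,0.1,0,0,0],[-0.1,14,0.1,0,0,0],[-0.1,17,0.1,0,0,0],[-0.1,18.3,0.1,0,0,0],[-0.1,18.3,0.1,0,0,0],[-0.1,18.3,0.1,0,0,0]]])

```text
time_s: 22.32
tool_pos: [0.5806, 0.3413, 0.0225]
orientation: [-0.707, -0.001, -0.001, 0.708]
contact_force: [-0.5, 0.5, 1.2]
finger_gap: 0.0855
```

step_arm(plan=[[[0,0,0,0,0,0],[0,0,0,0,0,0],[0,0,0,0,0,0],[0,0,0,0,0,0],[0,0,0,0,0,0],[0,0,0,0,0,0],[0,0,0,0,0,0],[0,0,0,0,0,0]]], fingers=4.5, grip_force=40)

```text
time_s: 23.32
tool_pos: [0.5802, 0.3415, 0.0221]
orientation: [-0.707, -0.001, -0.001, 0.707]
contact_force: [-0.9, 0.3, 5.5]
finger_gap: 0.0537
```

step_arm(plan=[[[0,-0.5,0,0,0,0],[0,-2,0,0,0,0],[0,-5,0,0,0,0],[0,-9,0,0,0,0],[0,-13,0,0,0,0],[0,-16,0,0,0,0],[0,-16,0,0,0,0],[0,-16,0,0,0,0]]])

```text
time_s: 24.32
tool_pos: [0.5783, 0.3405, 0.1789]
orientation: [0.707, -0.001, -0.001, -0.707]
contact_force: [-0.1, -0.3, -2.1]
finger_gap: 0.0537
```

```bash
python3 - <<'E'
from h import *
print(rel([.603,-.0038,.18],np.radians(87.2)))
E
```

```text
(array([  2.46,  -0.08, -34.43]), array([ 0.05,  2.81, -0.1 ]))
```

step_arm(plan=[[[0.2,0,-2,0,0,0],[0.5,0,-6,0,0.5,0],[0.8,0,-11,0,1,0],[1.2,0,-16,0,1.5,0],[1.6,0,-21,0,2,0],[2,0,-26,0,2.5,0],[2.3,0,-30,0,2.8,0],[2.4,0,-33,0,2.8,0],[2.45,0,-34.4,0,2.8,0],[2.45,0,-34.4,0,2.8,0],[2.45,0,-34.4,0,2.8,0],[2.45,0,-34.4,0,2.8,0]]])

```text
time_s: 25.82
tool_pos: [0.6036, -0.002, 0.1802]
orientation: [-0.707, 0.017, -0.017, 0.707]
contact_force: [0.7, 0.6, -1.4]
finger_gap: 0.0539
```

```bash
python3 - <<'E'
from h import *
print(rel([.603,-.0038,.045],np.radians(87.2)))
E
```

```text
(array([-0.05, 13.52, -0.19]), array([-0.01,  0.1 , -0.01]))
```

step_arm(plan=[[[0,3,-0.2,0,0,0],[0,6,-0.2,0,0,0],[0,9,-0.2,0,0,0],[0,11.5,-0.2,0,0,0],[0,13,-0.2,0,0,0],[0,13.5,-0.2,0,0,0],[0,13.5,-0.2,0,0,0]]])

```text
time_s: 26.7
tool_pos: [0.604, -0.005, 0.0458]
orientation: [0.707, -0.017, 0.017, -0.707]
contact_force: [-0.3, -0.3, -1.5]
finger_gap: 0.0537
```

step_arm(plan=[[[0,0.1,0,0,0,0],[0,0.2,0,0,0,0],[0,0.2,0,0,0,0]]])

```text
time_s: 27.08
tool_pos: [0.6038, -0.0052, 0.0437]
orientation: [0.707, -0.017, 0.017, -0.707]
contact_force: [-0.0, -0.6, -1.8]
finger_gap: 0.0537
```

step_arm(plan=[[[0,0.1,0,0,0,0],[0,0.15,0,0,0,0],[0,0.15,0,0,0,0]]])

```text
time_s: 27.45
tool_pos: [0.6039, -0.0052, 0.043]
orientation: [0.707, -0.017, 0.017, -0.707]
contact_force: [-3.2, 0.4, 7.0]
finger_gap: 0.0538
```

step_arm(plan=[[[0,0,0,0,0,0],[0,0,0,0,0,0],[0,0,0,0,0,0],[0,0,0,0,0,0],[0,0,0,0,0,0],[0,0,0,0,0,0]]], fingers=7.6)

```text
time_s: 28.2
tool_pos: [0.6036, -0.0052, 0.0418]
orientation: [-0.707, 0.017, -0.017, 0.707]
contact_force: [0.4, -0.2, 0.0]
finger_gap: 0.0757
```

step_arm(plan=[[[0,-3,0,0,0,0],[0,-7,0,0,0,0],[0,-12,0,0,0,0],[0,-17,0,0,0,0],[0,-17,0,0,0,0],[0,-17,0,0,0,0]]])

```text
time_s: 28.95
tool_pos: [0.6033, -0.0051, 0.2114]
orientation: [-0.707, 0.017, -0.017, 0.707]
contact_force: [-0.3, 0.4, -1.0]
finger_gap: 0.0758
```

```bash
python3 - <<'E'
from h import *
print(rel([.4562,-.3275,.15],np.radians(83.6)))
E
```

```text
(array([-13.12,   6.14, -32.92]), array([-0.  ,  3.61, -0.02]))
```

step_arm(plan=[[[-3,0,-4,0,0,0],[-6,0,-8,0,0,0],[-8.5,0,-13,0,1,0],[-10,0,-18,0,2,0],[-11.5,1,-23,0,3,0],[-12.5,3,-28,0,3.6,0],[-13.1,5,-32,0,3.6,0],[-13.1,6.1,-32.9,0,3.6,0],[-13.1,6.1,-32.9,0,3.6,0],[-13.1,6.1,-32.9,0,3.6,0],[-13.1,6.1,-32.9,0,3.6,0]]])

```text
time_s: 30.32
tool_pos: [0.4575, -0.3265, 0.1516]
orientation: [0.706, -0.038, 0.039, -0.706]
contact_force: [-0.8, -0.0, 0.6]
finger_gap: 0.0761
```

```bash
python3 - <<'E'
from h import *
print(rel([.4562,-.3275,.012],np.radians(83.6)))
im=eyes.snapshot('top')[:,:,::-1].copy();im2=eyes.snapshot('side')[:,:,::-1].copy()
cv2.imwrite('pics/p6.png',np.hstack([crop('side',300,140,410,240,3.6,im2),crop('side',360,220,480,340,3.3,im2)[:360]]))
E
```

```text
(array([-0.14, 13.96, -0.1 ]), array([0.03, 0.1 , 0.06]))
```

View pics/p6.png

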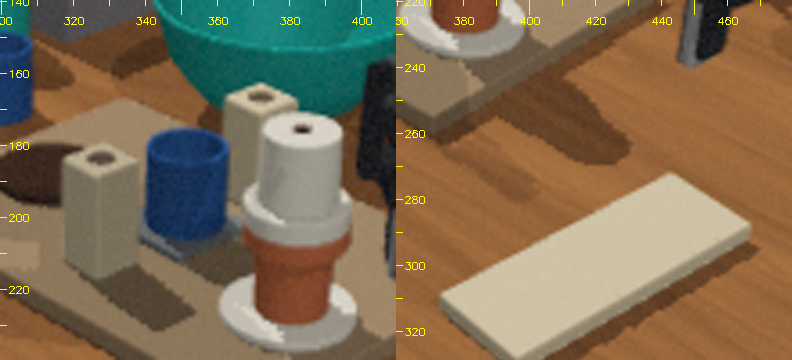

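The tumbler stands upright on the grey tile, the stack is intact and the bridge is undisturbed. I'll descend on the bridge.

step_arm(plan=[[[-0.1,4,-0.1,0,0,0],[-0.1,8,-0.1,0,0,0],[-0.1,11,-0.1,0,0,0],[-0.1,13,-0.1,0,0,0],[-0.1,14,-0.1,0,0,0],[-0.1,14,-0.1,0,0,0]]])

```text
time_s: 31.18
tool_pos: [0.4558, -0.3282, 0.0108]
orientation: [-0.706, 0.039, -0.039, 0.706]
contact_force: [0.3, 0.2, -0.6]
finger_gap: 0.076
```

step_arm(plan=[[[0,0.3,0,0,0,0],[0,0.6,0,0,0,0],[0,0.8,0,0,0,0],[0,0.8,0,0,0,0]]])

```text
time_s: 31.68
tool_pos: [0.4555, -0.3282, 0.0028]
orientation: [-0.706, 0.039, -0.039, 0.706]
contact_force: [-0.2, 0.4, 0.6]
finger_gap: 0.0756
```

step_arm(plan=[[[0,0.15,0,0,0,0],[0,0.3,0,0,0,0],[0,0.3,0,0,0,0]]])

```text
time_s: 32.05
tool_pos: [0.4555, -0.3282, -0.0004]
orientation: [-0.706, 0.039, -0.039, 0.706]
contact_force: [0.1, 0.7, 0.6]
finger_gap: 0.076
```

step_arm(plan=[[[0,0,0,0,0,0],[0,0,0,0,0,0],[0,0,0,0,0,0],[0,0,0,0,0,0],[0,0,0,0,0,0],[0,0,0,0,0,0]]], fingers=5.0, grip_force=50)

```text
time_s: 32.8
tool_pos: [0.4559, -0.3285, 0.0003]
orientation: [0.706, -0.039, 0.04, -0.706]
contact_force: [-0.9, 1.2, 5.2]
finger_gap: 0.0585
```

step_arm(plan=[[[0,-0.5,0,0,0,0],[0,-1.5,0,0,0,0],[0,-3,0,0,0,0],[0,-3,0,0,0,0]]])

```text
time_s: 33.3
tool_pos: [0.4568, -0.3294, 0.0319]
orientation: [0.707, -0.038, 0.04, -0.705]
contact_force: [1.1, 0.4, -2.1]
finger_gap: 0.0585
```

step_arm(plan=[[[0,-3,0,0,0,0],[0,-7,0,0,0,0],[0,-11,0,0,0,0],[0,-15,0,0,0,0],[0,-17,0,0,0,0],[0,-17,0,0,0,0],[0,-17,0,0,0,0]]])

```text
time_s: 34.17
tool_pos: [0.4547, -0.3274, 0.1976]
orientation: [-0.705, 0.04, -0.039, 0.707]
contact_force: [-0.3, 0.1, -3.1]
finger_gap: 0.0582
```

```bash
python3 - <<'E'
from h import *
print(rel([.603,-.0038,.20],np.radians(87.2)))
im2=eyes.snapshot('side')[:,:,::-1].copy()
cv2.imwrite('pics/p7.png',crop('side',340,100,500,260,3.6,im2))
E
```

```text
(array([11.13, -0.2 , 33.81]), array([-0.12, -3.59, -0.15]))
```

View pics/p7.png

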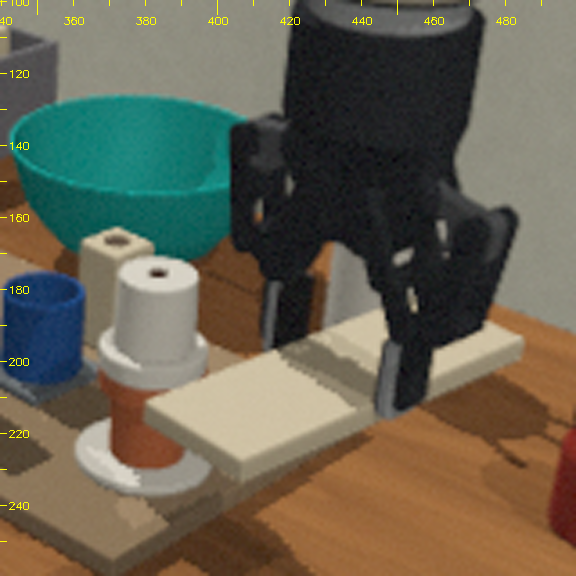

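```bash
python3 - <<'E'
from h import *
a=np.radians(-6.4);L=np.array([np.cos(a),np.sin(a)]);M=np.array([-L[1],L[0]]);c=np.array([.455,-.3275])
for n,l,m in(('nearL',-.09,.03),('nearR',-.09,-.03),('farR',.09,-.03)):
    print(n,px('side',[*(c+l*L+m*M),.2085]).round(1))
E
```

```text
nearL [[378.3 211.3]]
nearR [[406.3 228.3]]
farR [[484.8 193.5]]
```

The slab is level: its corners are within about 1.3 px of the level prediction. Carrying it to the posts.

step_arm(plan=[[[0.5,-1,2,0,0,0],[2,-2,6,0,-0.5,0],[4,-2,11,0,-1,0],[5.5,-2,16,0,-1.5,0],[7,-2,21,0,-2,0],[8.5,-2,26,0,-2.5,0],[10,-2,30,0,-3,0],[11,-2,33,0,-3.6,0],[11.1,-2,33.8,0,-3.6,0],[11.1,-2,33.8,0,-3.6,0],[11.1,-2,33.8,0,-3.6,0],[11.1,-2,33.8,0,-3.6,0]]])

```text
time_s: 35.72
tool_pos: [0.6033, -0.0057, 0.2198]
orientation: [0.707, -0.018, 0.018, -0.707]
contact_force: [-0.6, 0.2, -2.8]
finger_gap: 0.0581
```

```bash
python3 - <<'E'
from h import *
print(rel([.603,-.0038,.095],np.radians(87.2)))
E
```

```text
(array([-0.04, 12.48,  0.19]), array([ 0.01, -0.08, -0.01]))
```

step_arm(plan=[[[0,3,0.1,0,0,0],[0,6,0.1,0,0,0],[0,9,0.1,0,0,0],[0,11,0.1,0,0,0],[0,12.2,0.1,0,0,0],[0,12.2,0.1,0,0,0],[0,12.2,0.1,0,0,0]]])

```text
time_s: 36.6
tool_pos: [0.6045, -0.0039, 0.0991]
orientation: [0.707, -0.017, 0.018, -0.707]
contact_force: [-0.2, 0.5, -2.3]
finger_gap: 0.0584
```

step_arm(plan=[[[0,0.2,0,0,0,0],[0,0.4,0,0,0,0],[0,0.5,0,0,0,0],[0,0.5,0,0,0,0]]])

```text
time_s: 37.1
tool_pos: [0.6035, -0.0037, 0.0927]
orientation: [-0.707, 0.017, -0.017, 0.707]
contact_force: [-0.6, -0.3, -2.3]
finger_gap: 0.058
```

step_arm(plan=[[[0,0.1,0,0,0,0],[0,0.2,0,0,0,0],[0,0.2,0,0,0,0]]])

```text
time_s: 37.48
tool_pos: [0.6035, -0.0037, 0.0906]
orientation: [-0.707, 0.017, -0.017, 0.707]
contact_force: [0.7, 0.0, -2.7]
finger_gap: 0.0584
```

step_arm(plan=[[[0,0.1,0,0,0,0],[0,0.1,0,0,0,0],[0,0.1,0,0,0,0]]])

```text
time_s: 37.85
tool_pos: [0.6037, -0.0037, 0.0903]
orientation: [0.707, -0.017, 0.017, -0.707]
contact_force: [-2.5, -0.1, 3.3]
finger_gap: 0.0583
```

Contact on the posts. I'll release and rise clear.

step_arm(plan=[[[0,0,0,0,0,0],[0,0,0,0,0,0],[0,0,0,0,0,0],[0,0,0,0,0,0],[0,0,0,0,0,0],[0,0,0,0,0,0]]], fingers=8.0)

```text
time_s: 38.6
tool_pos: [0.6036, -0.0037, 0.0898]
orientation: [-0.707, 0.017, -0.017, 0.707]
contact_force: [-0.6, -0.1, -1.0]
finger_gap: 0.0802
```

step_arm(plan=[[[0,-3,0,0,0,0],[0,-7,0,0,0,0],[0,-12,0,0,0,0],[0,-13,5,0,0,0],[0,-13,11,0,0,0],[0,-13,17,0,0,0],[0,-13,23,0,0,0],[0,-13,29,0,0,0],[0,-13,35,0,0,0],[0,-13,35,0,0,0],[0,-13,35,0,0,0]]])

```text
time_s: 39.98
tool_pos: [0.6204, 0.3459, 0.2193]
orientation: [0.707, -0.017, 0.017, -0.707]
contact_force: [0.5, 0.7, 1.1]
finger_gap: 0.0798
```

```bash
python3 - <<'E'
from h import *
im=eyes.snapshot('top')[:,:,::-1].copy();im2=eyes.snapshot('side')[:,:,::-1].copy()
cv2.imwrite('pics/p8.png',np.hstack([crop('top',260,110,390,290,3,im),crop('side',240,130,420,280,2.2,im2)[:540] if 0 else cv2.copyMakeBorder(crop('side',250,150,410,270,2.5,im2),0,240,0,0,cv2.BORDER_CONSTANT)]))
E
```

```text
(no output)
```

View pics/p8.png

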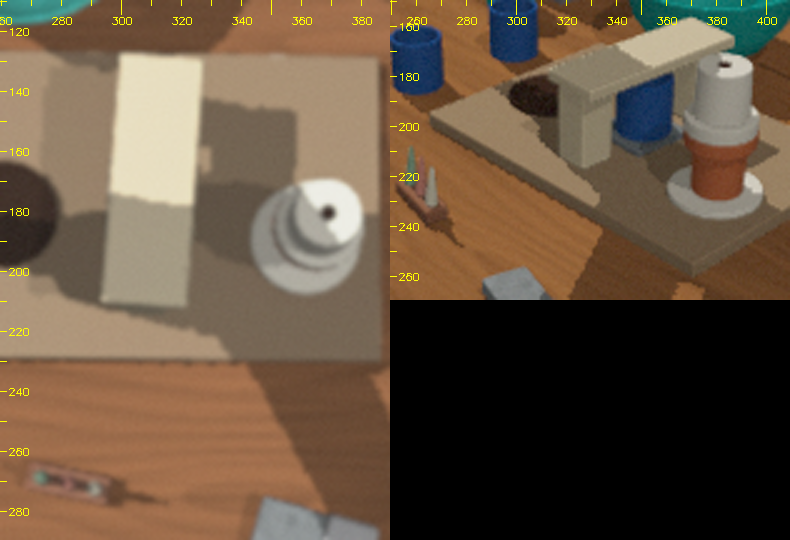

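```bash
python3 - <<'E'
from h import *
c=[w('top',260+x/3-.5,110+y/3-.5,.102) for x,y in[(120,53),(203,60),(187,306),(102,301)]]
d=c[0]+c[1]-c[2]-c[3];print(np.mean(c,0),np.degrees(np.arctan2(d[1],d[0])),telemetry.observe()['time_s'])
print(order.finish_job())
E
```

```text
[ 0.60375  -0.004525  0.102   ] -2.5558634126311888 40.075
the job is handed in; nothing more can be done
None
```

The kiln shelf is loaded and I handed the job in at about 40 s. No verdict came back.

- **Tumbler:** the leftmost blue tumbler was released with the gripper within about 1 mm of the grey cookie's estimated centre. It looked upright in the picture taken before the bridge went on, and I did not measure it again after that.
- **Bridge:** it lies on both posts. Its measured centre is (0.604, -0.005) against the cookie at (0.603, -0.004), and its angle is -2.6° against -2.8° for the post line.
- **Pots:** the terracotta pot was about 2 mm from the white cookie's centre. The white pot sits rim to rim on it, with the collar edges in the side view within about 0.5 px of each other.
- **Left alone:** the brown cookie is empty, the cone pack was still standing and I never went near it, and the gripper was clear and open.

**Two surprises:**
- My first close on the terracotta pot caught its collar too low, so I reopened and gripped it higher.
- The white pot stopped the fingers at a 62 mm gap where its body should be about 48 mm wide. It still carried level and landed cleanly.

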